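# Load a turned blank into the V-block marking fixture by pushing alone

## Task

Load the marking fixture by pushing only, never lifting the blank. Tip the brass blank that stands in the fixture's loading channel over so that it lies in the V with its head towards the stop, and push it along the V fully home against the stop. Then push the open hold-down arm over so that its rubber pad comes to rest on the blank, and leave everything else on the bench where it is.

Things in the scene. Friction and masses are not known exactly. Their poses are not given: they have to be found in the camera images.
- fixture: V-block fixture fixed to the bench: aluminium base plate 185 x 96 x 10 mm, on it a steel block (x -86 to 48 mm, 46 mm wide, top 37 mm above the bench) with a loading channel, then a V along y = 0. Origin on the bench top; x runs along the V to the stop (away from the robot, turned 3 to 40 degrees to its left), y to the left side with the hold-down, z up.
- blank: brass turned blank to load, 21 mm diameter, 42 mm long, about 0.1 kg, upright in the loading channel (fixture x -60 to -36 mm). Origin: centre of its foot, z along its axis to the wider head. Friction on steel about 0.6. Pushed near its top towards the V it topples past about 27 degrees and comes to lie ahead of where its front foot edge stood.
- blank_middle (a point): centre of the brass blank, on its axis 21 mm from either end
- blank_head (a point): centre of the blank's head end face, 42 mm from its foot
- v_mouth (a point): middle of the channel floor where channel and V meet, fixture frame (-20, 0, 30) mm. The channel (x -80 to -20) has a flat floor 30 mm above the bench, is 25 mm wide, walls 7 mm high. In the 90 degree V (x -20 to 48) a 21 mm round lies with its underside level with that floor, axis 40.5 and top 51 mm above the bench.
- stop_face (a point): centre of the stop button's face (13 mm across, faces back along the V), fixture frame (45, 0, 40.5) mm. The head face of a blank fully home lies against it, its foot face is then at fixture x = 3 mm. The blue bracket behind it (x 48 to 62) is 46 mm wide, 56 mm high.
- hold_down (a joint): angle of the hold-down arm, rad: 0 level with its pad on a 21 mm blank in the V, -0.2 lower limit with no blank under the pad, 2.35 open limit, leaning outwards past upright. It balances near 1.5 and falls slowly (damped) by its own weight to the side it was pushed to.
- hold_down_hinge (a point): hinge axis of the hold-down, fixture frame (36, 36, 62) mm, along the fixture's x, in a blue clevis (x 23 to 49, y 27 to 45 mm, 71 mm high). The arm is a steel bar 13 mm wide, 8 mm thick, 70 mm long with its red end tab, 0.12 kg; closed it points to -y of the fixture.
- hold_down_tab (a point): outer end of the red finger tab (16 mm wide, 11 mm thick), 70 mm from the hinge; open it stands about 112 mm above the bench at fixture y = 85 mm. Push it from its outer side towards -y of the fixture.
- hold_down_pad (a point): middle of the pressing face of the rubber pad (12 mm diameter), 36 mm along the arm from the hinge and 11 mm below the bar's centre line
- tray: blue parts tray 120 x 160 x 28 mm with a bush and a bearing in it, bystander; origin under its centre
- next_blank: another brass blank like the first, standing on the bench, bystander
- next_blank_2: a third such brass blank on the bench, bystander
- bottle: cleaning bottle with green cap, 41 mm across, 139 mm tall, bystander; origin under its centre
- caliper: steel vernier caliper lying on the bench, 69 x 228 x 13 mm, bystander
- hex_key: black hex key lying on the bench, 31 x 83 x 5 mm, bystander
- bush: small flanged steel bush, 34 mm across, 26 mm high, in the tray, bystander
- bearing: ball bearing 35 mm across, 11 mm thick, in the tray, bystander
- tape: roll of tan tape 96 mm across, 25 mm high, flat on the bench near the cable, bystander

How it is judged:
By the outcome, as a careful person would: the job done as asked, in the order asked, and still so for the second after the job is handed in, with the robot touching nothing.
It also fails if it takes over 48 s, if anything falls off the work surface, if the arm or the gripper's body presses on something with over 40 N, if the wrist force passes 120 N, or if a joint passes its speed limit or range.

## Robot

A 6-joint arm with a two-finger parallel gripper is mounted at the origin on a cart in front of the work surface, level with it; the furniture and walls round the work are solid. World frame = base frame: x ahead of the robot, y to its left, z up, the work surface at z = 0. Lengths are in mm, angles in rad, forces in N, time in s.
With the tool pointing down it reaches from about 325 to 750 mm from the base axis. Payload 7.6 kg.
Tool frame: the origin (TCP) lies where the fingers leave the gripper's body, on its centre line; the fingertips stand 73 mm ahead of it and the grasp point (between the pads) lies 54 mm ahead of it; z points along the fingers, y is the line along which they close (so a half turn about z gives the same grasp; the last joint's range is limited). The gripper opens to 85 mm and grips with 20 to 120 N. Pads are 22 mm wide; open, the fingers measure 114 mm over their backs; the gripper's body (76 mm by 85 mm) begins 54 mm behind the grasp point. The pads swing forward as they close: fully open they stand 13 mm farther back than shut.
Start: joints at [-1.236, 0.052, 1.401, -0, 1.689, -0.07], TCP at [206.787, -482.574, 303.923] pointing down, gripper open.
Joint ranges: [-2.9, 2.9], [-0.91, 2.17], [0.12, 2.37], [-1.06, 4.2], [0.26, 2.73], [-2.93, 2.93]. Speed limits (rad/s): [2.57, 2.57, 3.01, 3.14, 3.14, 3.14].

## Interface

Orientations are given as a rotation vector (axis times angle).
In Python, from plant import arm, camrig, order, sensors gives the robot as it stands (arm), with the cameras (camrig), the job (order) and the readings (sensors).
- The arm moves only by the shell command python3 jog.py [FORCE], which reads ROWS from standard input. ROWS is a JSON list of rows, 1 to 8 of them, each an object with the fields rx, ry, rz (a rotation vector in shares of pi/2 rad (1.0 is pi/2 rad)), dx, dy, dz (the shift in a scale on which 1.0 is 400 mm), aperture (the finger opening in mm); a field left out counts as zero (the opening has to be given); each row is the pose to reach, as a shift and turn from the pose commanded when the command began, along the tool's axes at that moment; what a row does not reach only later rows make up. A row lasts 1/10 s, in which the tool goes at most 50 mm and 0.15 rad, less where a joint would pass 70% of its speed; a pose out of reach is approached as far as the arm can. The fingers move at their own pace and stop on an object; FORCE is the grip in N (left out, the last holds). Time passes only in rows, so rows that do not move let the fingers close. It prints the time, the measured TCP pose, the force, the opening and the grip force at its end. Shift and turn numbers lie between -1 and 1, and a call with a number outside is refused. Input that does not fit is refused with a message, and nothing moves.
- sensors.sense(): the state, without advancing time (a new reading comes with each control period).
- camrig.capture(name): name is "side" or "top" or "wrist"; returns a dict with "img" (384x512x3 uint8, red, green, blue), "camera_matrix" (3x3 intrinsics, pixels), "extrinsics" (4x4, takes a point from world to camera coordinates); the wrist camera has in their place "tool_from_camera" (4x4, takes a point from camera to tool coordinates, whose origin is the TCP and whose axes are the flange's). Camera axes: x right, y up, looking along -z (the intrinsics and any distortion apply to the point x, -y, -z); pixel columns grow to the right and rows downward; lengths in mm; the calibration is good to about 2 mm. The wrist camera is an equidistant fisheye: a pixel r from the principal point sees the ray r / f radians off the axis. A picture is of the moment at which its call begins: read the wrist's pose just before it. There is no depth.
- order.hand_in(): hands the job in; it is judged then, once.
The state is a dict: "t": time; "joints": joint angles; "qd": joint speeds; "effort": joint torques, N m; "eef_pos": TCP position; "orientation": TCP orientation; "contact_force": force on the tool from outside, world axes, zero at the start; "moment": the same for the moment, N m; "width": finger opening in mm; "finger_force": force on a finger pad.
Only numpy, scipy, OpenCV 4.12 (cv2) and the standard library are available. Lean on these libraries where they do the work, as an engineer would, in place of code of your own. Each camera call takes 0.05 s, during which the arm holds its last target. There are 200 camera calls.

## Working session

There is one attempt and no reset: what is moved stays moved. The work goes in short steps, Python scripts to look and compute and a shell command to move; the robot and the scene stay as the last step left them, time stands still between calls to the robot, and variables do not carry over. Pictures are saved under pics/ and viewed, at most 10 in all, crops included, and the job is handed in when it is done.

```bash
ls; mkdir -p pics
python3 - <<'E'
from plant import arm, camrig, order, sensors
import cv2,numpy as np
s=sensors.sense();print(s)
for n in("side","top"):
    c=camrig.capture(n);cv2.imwrite(f"pics/{n}0.png",c["img"][:,:,::-1]);np.savez(f"{n}0.npz",**{k:v for k,v in c.items()})
    print(n,c["camera_matrix"],c["extrinsics"],c.keys())
E
```

```text
jog.py
pics
plant.py
{'t': 0.0, 'joints': array([-1.23627502e+00,  5.28704462e-02,  1.40172760e+00,  1.58015021e-05,
        1.68862880e+00, -7.03054977e-02]), 'qd': array([ 3.53124506e-04, -1.46056271e-04,  7.76374270e-04,  2.53012542e-05,
       -7.14273483e-04,  1.41505526e-03]), 'effort': array([ 7.30577431e-04, -3.81672478e+01, -3.60180438e+01, -1.00893858e-04,
        6.23546672e-03, -2.21888752e-05]), 'eef_pos': array([ 206.73523134, -482.37561118,  303.05326383]), 'orientation': array([-3.07586519e+00, -6.31243833e-01,  3.13535824e-04]), 'contact_force': array([ 0.49849313, -0.08017577,  0.06633992]), 'moment': array([-0.00016476, -0.01788262,  0.00147961]), 'finger_force': 0.0, 'width': 85.33523212386953}
side [[487.5220432    0.         251.1966496 ]
 [  0.         487.5220432  187.28583787]
 [  0.           0.           1.        ]] [[-9.43846162e-01 -3.30336056e-01  5.70189283e-03  4.20147266e+02]
 [ 1.88304136e-01 -5.23687253e-01  8.30838861e-01 -2.98313749e+02]
 [-2.71470024e-01  7.85257761e-01  5.56483850e-01 -6.94197829e+02]
 [ 0.00000000e+00  0.00000000e+00  0.00000000e+00  1.00000000e+00]] dict_keys(['img', 'camera_matrix', 'extrinsics'])
top [[455.76138692   0.         258.72258809]
 [  0.         455.76138692 187.89241599]
 [  0.           0.           1.        ]] [[-5.36241296e-02 -9.98557947e-01  2.54531798e-03 -2.64352497e+02]
 [ 9.76804485e-01 -5.19264020e-02  2.07741780e-01 -5.50163674e+02]
 [-2.07310036e-01  1.36262502e-02  9.78180389e-01 -8.42981425e+02]
 [ 0.00000000e+00  0.00000000e+00  0.00000000e+00  1.00000000e+00]] dict_keys(['img', 'camera_matrix', 'extrinsics'])
```

View pics/side0.png

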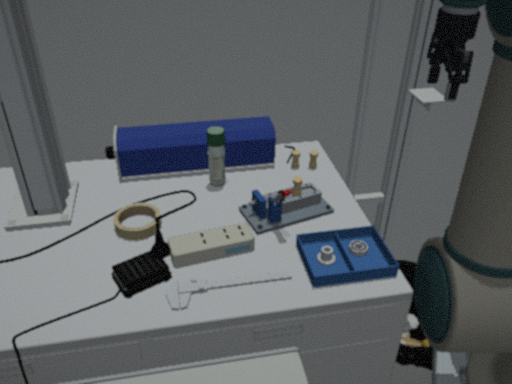

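View pics/top0.png

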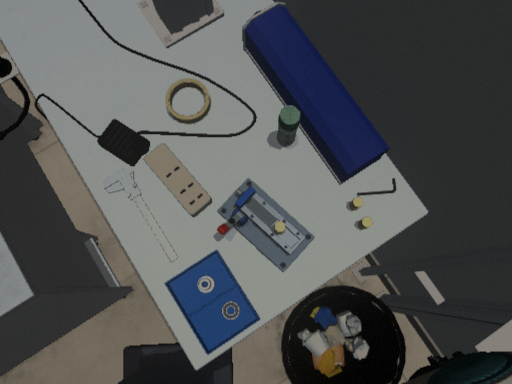

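The side view shows the fixture at about (287,205) with the blank upright at (297,186). In the top view the fixture is at (265,223), the blank's head at (280,228) and the red tab at (223,229). I'll enlarge both.

Run:
```python
import cv2,numpy as np
t=cv2.imread("pics/top0.png")[170:280,205:325];s=cv2.imread("pics/side0.png")[170:236,230:340]
a=cv2.resize(t,None,fx=5,fy=5,interpolation=cv2.INTER_CUBIC)
cv2.imwrite("pics/ct.png",a)
cv2.imwrite("pics/cs.png",cv2.resize(s,None,fx=7,fy=7,interpolation=cv2.INTER_CUBIC))
```

```text
(no output)
```

View pics/ct.png

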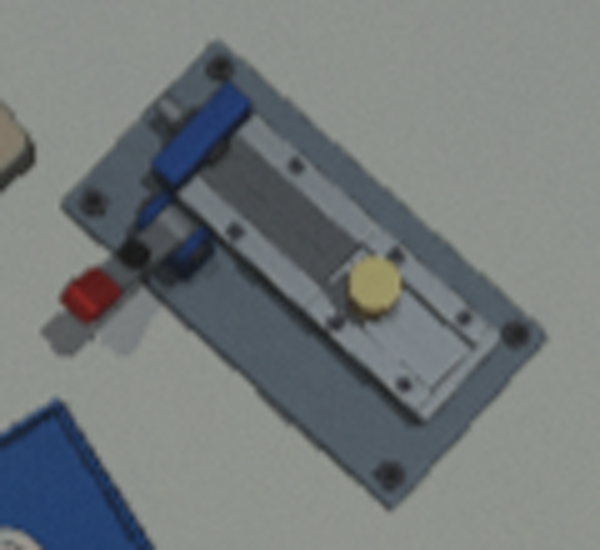

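View pics/cs.png

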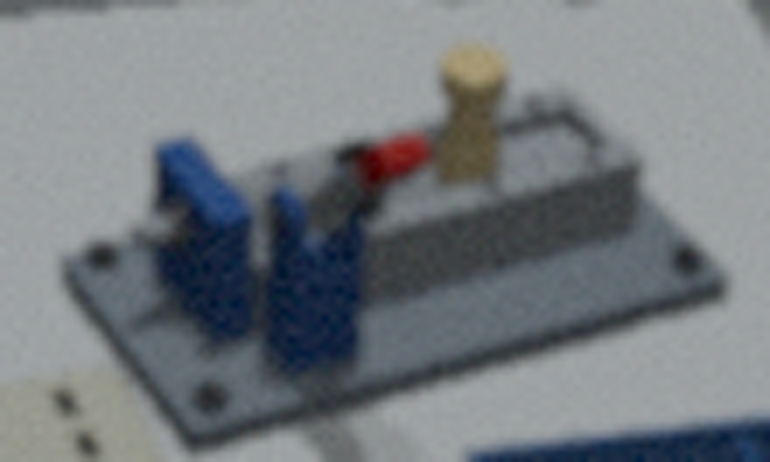

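The enlarged views give me these landmarks:
- **Plate corners (top crop):** (217,42), (62,205), (390,508), (548,340).
- **Near corners of the block top (top crop):** (497,328) and (427,420).
- **Head centre:** (375,284) in the top crop and (474,64) in the side crop.

Next I fit the fixture pose from both cameras.

```bash
cat > h.py <<'E'
import numpy as np,cv2
from scipy.optimize import least_squares
from scipy.spatial.transform import Rotation as R
C={n:dict(np.load(n+"0.npz")) for n in("top","side")}
def proj(n,P):
    c=C[n];P=np.atleast_2d(P);q=P@c["extrinsics"][:3,:3].T+c["extrinsics"][:3,3]
    q=q*[1,-1,-1];u=q@c["camera_matrix"].T;return u[:,:2]/u[:,2:]
def px(n,uv):
    uv=np.atleast_2d(uv).astype(float)
    return (uv+.5)/5-.5+[205,170] if n=="top" else (uv+.5)/7-.5+[230,170]
def f2w(p,P):
    P=np.atleast_2d(P).astype(float);c,s=np.cos(p[2]),np.sin(p[2])
    return np.c_[p[0]+c*P[:,0]-s*P[:,1],p[1]+s*P[:,0]+c*P[:,1],P[:,2]]
E
python3 - <<'E'
from h import *
# plate rows flagged with offset p[3]
T=[((217,42),(92.5,-48,10),1),((62,205),(92.5,48,10),1),((390,508),(-92.5,48,10),1),((548,340),(-92.5,-48,10),1),
((497,328),(-86,-23,37),0),((427,421),(-86,23,37),0),((235,84),(62,-23,56),0),((252,104),(48,-23,56),0),((176,188),(48,23,56),0)]
S=[((195,445),(92.5,48,10),1),((726,287),(-92.5,48,10),1),((66,263),(92.5,-48,10),1),((637,166),(-86,23,37),0),((249,213),(48,23,56),0)]
def res(p,full=False):
    r=[]
    for n,L in(("top",T),("side",S)):
        P=np.array([l[1] for l in L],float);P[:,0]+=p[3]*np.array([l[2] for l in L])
        d=proj(n,f2w(p,P))-px(n,[l[0] for l in L])
        # per camera small pixel bias
        r.append(d+ (p[4:6] if n=="top" else p[6:8]))
    d=np.vstack(r)
    return d if full else np.r_[d.ravel(),0.7*p[4:8]]
b=least_squares(res,[500,-100,.4,0,0,0,0,0],loss="soft_l1")
print(b.x.round(3));print(res(b.x,True).round(2))
p=b.x;np.save("p.npy",p)
def tri(a,s,x0):
    f=lambda x:np.r_[(proj("top",x)-px("top",a)+p[4:6]).ravel(),(proj("side",x)-px("side",s)+p[6:8]).ravel()]
    o=least_squares(f,x0);return o.x,o.fun
h,e=tri((375,284),(474,63),[450,-100,70]);print("head",h,e)
c,s=np.cos(p[2]),np.sin(p[2]);d=h[:2]-p[:2];print("head in fixture",c*d[0]+s*d[1],-s*d[0]+c*d[1],h[2])
for q in[(36,85,112),(-20,0,30),(45,0,40.5),(36,36,62),(-48,0,72)]:print(q,f2w(p,q).round(1),[((proj(n,f2w(p,q))-([p[4:6],p[6:8]][k])-[[205,170],[230,170]][k])*[5,7][k]).round() for k,n in enumerate(("top","side"))])
E
```

```text
[ 4.80787e+02 -2.99855e+02  2.59150e+01 -1.02550e+01  3.10000e-01
  5.25000e-01 -4.12000e-01  1.92100e+00]
[[ 1.71 -1.93]
 [ 1.39 -0.99]
 [ 3.02 -0.57]
 [ 2.51 -2.41]
 [-0.21  2.22]
 [-1.55  1.  ]
 [-3.24 -0.02]
 [-1.41  0.62]
 [-1.96  0.83]
 [-0.75 -1.53]
 [ 0.09 -1.78]
 [-1.74 -0.64]
 [ 1.08  1.17]
 [ 1.5   2.51]]
head [ 455.79189796 -328.18998949   75.96227609] [-0.01976085 -0.09743725  0.10837356  0.02262742]
head in fixture -37.703345936767185 -2.4699982786611336 75.96227608651893
(36, 85, 112) [[ 446.4 -214.2  112. ]] [array([[ 63., 306.]]), array([[411., 141.]])]
(-20, 0, 30) [[ 466.6 -314.    30. ]] [array([[327., 266.]]), array([[423., 176.]])]
(45, 0, 40.5) [[ 512.7 -268.1   40.5]] [array([[207., 154.]]), array([[235., 200.]])]
(36, 36, 62) [[ 480.9 -248.9   62. ]] [array([[161., 227.]]), array([[320., 197.]])]
(-48, 0, 72) [[ 446.7 -333.7   72. ]] [array([[385., 300.]]), array([[510.,  40.]])]
```

```bash
cat > fit.py <<'E'
from h import *
T=[((217,42),(92.5,-48,10),1),((62,205),(92.5,48,10),1),((390,508),(-92.5,48,10),1),((548,340),(-92.5,-48,10),1),
((497,328),(-86,-23,37),0),((427,421),(-86,23,37),0),((235,84),(62,-23,56),0),((252,104),(48,-23,56),0),((176,188),(48,23,56),0)]
S=[((195,445),(92.5,48,10),1),((726,287),(-92.5,48,10),1),((66,263),(92.5,-48,10),1),((637,166),(-86,23,37),0),((249,213),(48,23,56),0)]
L={"top":T,"side":S}
def res(p,n):
    P=np.array([l[1] for l in L[n]],float);P[:,0]+=p[3]*np.array([l[2] for l in L[n]])
    return (proj(n,f2w(p,P))-px(n,[l[0] for l in L[n]]))
for n in L:
  for y0 in(.3,.8):
    b=least_squares(lambda p:res(p,n).ravel(),[480,-300,y0,0]);print(n,b.x.round(3),b.cost);
  print(res(b.x,n).round(2))
E
python3 fit.py
python3 - <<'E'
import sys;sys.path.insert(0,'.')
E
```

```text
top [ 478.832 -301.138    0.773   -7.88 ] 26.064780112220497
top [ 478.832 -301.138    0.773   -7.88 ] 26.064780112224902
[[ 1.63 -2.45]
 [ 1.   -1.79]
 [ 2.05 -0.75]
 [ 1.89 -2.31]
 [ 0.02  3.01]
 [-1.49  1.67]
 [-2.58  0.25]
 [-0.79  0.93]
 [-1.49  1.02]]
side [ 481.008 -291.7      0.781  -13.201] 9.826737869850874
side [ 481.008 -291.7      0.781  -13.201] 9.826737869852389
[[-0.47 -1.49]
 [ 0.82 -1.93]
 [-1.51 -0.87]
 [ 0.58  1.27]
 [ 0.56  2.75]]
```

```bash
cat >> fit.py <<'E'
print("---- with plate y offset")
def res(p,n):
    P=np.array([l[1] for l in L[n]],float);P[:,:2]+=np.outer([l[2] for l in L[n]],p[3:5])
    return proj(n,f2w(p,P))-px(n,[l[0] for l in L[n]])+(p[5:7] if n=="top" else p[7:9])
b=least_squares(lambda p:np.r_[res(p,"top").ravel(),res(p,"side").ravel(),.5*p[5:]],[480,-300,.7,0,0,0,0,0,0])
p=b.x;print(p.round(3),b.cost);print(res(p,"top").round(2),res(p,"side").round(2));np.save("p.npy",p)
def tri(a,s):
    f=lambda x:np.r_[(proj("top",x)-px("top",a)+p[5:7]).ravel(),(proj("side",x)-px("side",s)+p[7:9]).ravel()]
    o=least_squares(f,[450,-300,70]);return o.x,o.fun
def w2f(h):
    c,s=np.cos(p[2]),np.sin(p[2]);d=h[:2]-p[:2];return np.array([c*d[0]+s*d[1],-s*d[0]+c*d[1],h[2]])
for nm,a,s in(("head",(375,282),(474,63)),("tab",(78,292),(425,148))):
    h,e=tri(a,s);print(nm,h.round(1),w2f(h).round(1),e.round(2))
for q in[(36,85,112),(-20,0,30),(45,0,40.5),(36,36,62),(-48,0,72)]:print(q,f2w(p,q).round(1),[((proj(n,f2w(p,q))+([p[5:7],p[7:9]][k])-[[205,170],[230,170]][k])*[5,7][k]).round() for k,n in enumerate(("top","side"))])
E
python3 fit.py|sed -n '/----/,$p'
```

```text
---- with plate y offset
[ 4.83527e+02 -3.03343e+02  7.75000e-01 -8.42500e+00  9.44900e+00
  2.93000e-01  8.25000e-01 -3.67000e-01  1.47800e+00] 8.036377659765218
[[-0.07 -0.44]
 [-0.7   0.3 ]
 [ 0.42  1.32]
 [ 0.26 -0.32]
 [ 1.28  1.35]
 [-0.18 -0.01]
 [-1.33 -1.27]
 [ 0.46 -0.6 ]
 [-0.2  -0.53]] [[-0.53 -0.51]
 [ 0.96 -0.57]
 [-1.29  0.1 ]
 [ 0.33 -0.2 ]
 [ 0.62  0.8 ]]
head [ 456.7 -328.5   74.7] [-36.8   0.8  74.7] [ 0.05  0.22 -0.25 -0.05]
tab [ 449.  -219.2  116.1] [ 34.2  84.3 116.1] [ 0.57  2.71 -2.82 -0.62]
(36, 85, 112) [[ 449.8 -217.4  112. ]] [array([[ 75., 303.]]), array([[397., 156.]])]
(-20, 0, 30) [[ 469.2 -317.3   30. ]] [array([[338., 266.]]), array([[412., 192.]])]
(45, 0, 40.5) [[ 515.7 -271.9   40.5]] [array([[219., 153.]]), array([[224., 215.]])]
(36, 36, 62) [[ 484.1 -252.4   62. ]] [array([[172., 226.]]), array([[308., 212.]])]
(-48, 0, 72) [[ 449.2 -336.9   72. ]] [array([[396., 300.]]), array([[500.,  57.]])]
```

Careful with the scale: shifts go in shares of 400 mm and turns go in shares of pi/2 rad. That gives: 245.7 mm is 0.6143, 104 mm is 0.26, -0.37 rad is -0.2355.

```bash
echo '[{"rz":-0.0446,"dx":0.1025,"dy":-0.01,"dz":0.0425,"aperture":0},{"rz":-0.0891,"dx":0.205,"dy":-0.02,"dz":0.0875,"aperture":0},{"rz":-0.1337,"dx":0.3075,"dy":-0.03,"dz":0.13,"aperture":0},{"rz":-0.1783,"dx":0.41,"dy":-0.04,"dz":0.175,"aperture":0},{"rz":-0.2355,"dx":0.5125,"dy":-0.0525,"dz":0.2175,"aperture":0},{"rz":-0.2355,"dx":0.6143,"dy":-0.0628,"dz":0.26,"aperture":0},{"rz":-0.2355,"dx":0.6143,"dy":-0.0628,"dz":0.26,"aperture":0},{"rz":-0.2355,"dx":0.6143,"dy":-0.0628,"dz":0.26,"aperture":0}]' | python3 jog.py 30
python3 - <<'E'
from plant import arm, camrig, order, sensors
import cv2,numpy as np
s=sensors.sense();c=camrig.capture("wrist");print(s["eef_pos"],s["orientation"],c["camera_matrix"],c["tool_from_camera"],s["t"])
cv2.imwrite("pics/w1.png",c["img"][:,:,::-1]);np.savez("wrist0.npz",pos=s["eef_pos"],ori=s["orientation"],**c)
E
```

```text
t: 0.9
eef_pos: [423.0, -362.1, 199.0]
orientation: [-2.906, -1.189, 0.002]
contact_force: [-0.7, -0.0, 0.3]
width: 0.3
finger_force: 0.0
[ 423.01796011 -362.0547845   198.96101572] [-2.90623249e+00 -1.18875574e+00  1.77846804e-03] [[297.31863964   0.         258.26156739]
 [  0.         297.31863964 187.63991516]
 [  0.           0.           1.        ]] [[-4.55171528e-04  9.45127908e-01  3.26700213e-01  8.47255379e+01]
 [ 9.99999892e-01  4.59579403e-04  6.36980281e-05  2.23491701e-01]
 [-8.99419048e-05  3.26700207e-01 -9.45128016e-01 -6.92951475e+01]
 [ 0.00000000e+00  0.00000000e+00  0.00000000e+00  1.00000000e+00]] 0.9
```

View pics/w1.png

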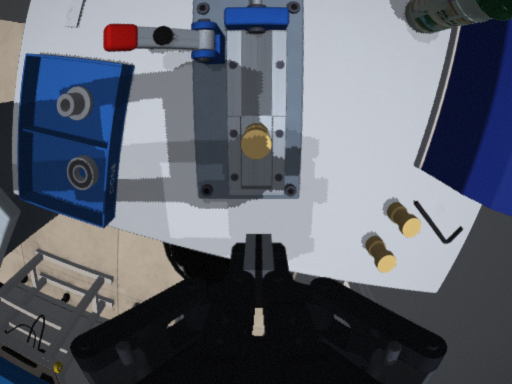

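The wrist view looks straight along the V. It shows the blank's head at (256,143), the channel's near end at (241–272,187), the block edges at columns 228 and 287, and the red tab at (120,37). The closed tip is at (258,235). I'll check these against the fit.

```bash
cat > w.py <<'E'
from h import *
p=np.load("p.npy")
def w2f(h):
    c,s=np.cos(p[2]),np.sin(p[2]);d=h[:2]-p[:2];return np.array([c*d[0]+s*d[1],-s*d[0]+c*d[1],h[2]])
def wpx(uv,z,f="wrist0.npz"):
    c=np.load(f);K=c["camera_matrix"];a=(np.array(uv)-K[:2,2])/K[0,0];r=np.hypot(*a)
    d=np.array([a[0]/r*np.sin(r),-a[1]/r*np.sin(r),-np.cos(r)])
    M=c["tool_from_camera"];Q=R.from_rotvec(c["ori"]).as_matrix()
    o=Q@M[:3,3]+c["pos"];d=Q@M[:3,:3]@d;return w2f(o+d*(z-o[2])/d[2])
E
python3 - <<'E'
from w import *
for nm,uv,z in(("head",(256,144),72),("chan end L",(241,187),37),("chan R",(272,187),37),("v mouth",(256.5,117),30),("block L",(228,65),37),("block R",(286.5,65),37),("blk nearL",(231,180),37),("brk L",(225,27),56),("brk R",(288,27),56),("plate NL",(196,197),10),("plate NR",(300,198),10),("tab",(120,37),112),("tab outer",(104,37),112)):
    print(nm,wpx(uv,z).round(1))
print(np.degrees(2*np.arctan2(1.18876,2.90623)),np.degrees(p[2]))
E
```

```text
head [-36.6   2.   72. ]
chan end L [-79.1  14.7  37. ]
chan R [-79.  -10.8  37. ]
v mouth [-22.4   2.   30. ]
block L [19.1 23.6 37. ]
block R [ 19.1 -20.8  37. ]
blk nearL [-73.   22.8  37. ]
brk L [45.5 23.8 56. ]
brk R [ 45.4 -20.1  56. ]
plate NL [-98.4  59.3  10. ]
plate NR [-99.1 -38.6  10. ]
tab [ 33.8  76.5 112. ]
tab outer [ 35.5  86.9 112. ]
44.49290392200259 44.387546564166975
```

To row units: 61 mm is 0.1525, 35 mm is 0.0875.

```bash
echo '[{"dy":-0.0033,"dz":0.075,"aperture":0},{"dy":-0.0033,"dz":0.1525,"aperture":0},{"dx":0.025,"dy":-0.0033,"dz":0.1525,"aperture":0},{"dx":0.045,"dy":-0.0033,"dz":0.1525,"aperture":0},{"dx":0.0575,"dy":-0.0033,"dz":0.1525,"aperture":0},{"dx":0.0675,"dy":-0.0033,"dz":0.1525,"aperture":0},{"dx":0.0775,"dy":-0.0033,"dz":0.1525,"aperture":0},{"dx":0.0875,"dy":-0.0033,"dz":0.1525,"aperture":0}]' | python3 jog.py; echo '[{"dx":0.01,"aperture":0},{"dx":0.02,"aperture":0},{"dx":0.03,"aperture":0},{"dx":0.04,"aperture":0},{"dx":0.05,"aperture":0},{"dx":0.05,"aperture":0},{"dx":0.05,"aperture":0}]' | python3 jog.py
python3 - <<'E'
from plant import arm, camrig, order, sensors
import cv2,numpy as np
s=sensors.sense();c=camrig.capture("wrist");t=camrig.capture("side")["img"]
np.savez("wrist1.npz",pos=s["eef_pos"],ori=s["orientation"],**c)
im=np.hstack([c["img"][:300,130:400],cv2.resize(t[160:246,230:340],(384,300))])
cv2.imwrite("pics/w2.png",im[:,:,::-1])
E
```

```text
t: 1.75
eef_pos: [447.3, -337.3, 139.7]
orientation: [2.908, 1.186, 0.001]
contact_force: [-0.5, 0.3, -0.2]
width: -0.2
finger_force: 0.1
t: 2.45
eef_pos: [461.2, -323.3, 138.9]
orientation: [2.909, 1.187, -0.0]
contact_force: [1.4, 0.3, 0.2]
width: 0.3
finger_force: 0.0
```

View pics/w2.png

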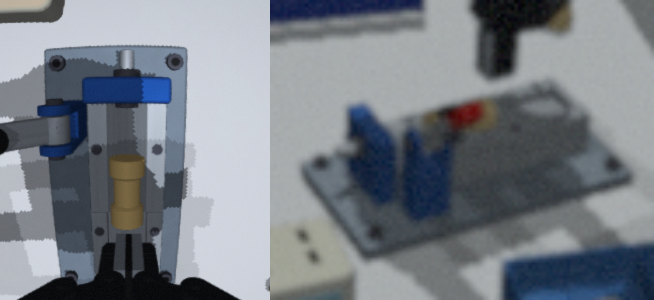

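Run:
```python
from w import *
f="wrist1.npz";c=np.load(f);print(w2f(c["pos"]),c["pos"])
print(wpx((256,228),49,f),wpx((256,157),49,f),wpx((256,203),51,f),wpx((242,228),40.5,f),wpx((271,228),40.5,f))
print("bracket",wpx((213,103),56,f),wpx((300,103),56,f))
```

```text
[-29.93487966   1.3585502  138.89895193] [ 461.18436417 -323.3120193   138.89895193]
[-25.79317984   2.50560014  49.        ] [17.55138441  2.38549738 49.        ] [-8.81771905  2.43890287 51.        ] [-30.1217964   11.41086038  40.5       ] [-30.11600344  -6.88132033  40.5       ]
bracket [47.79042616 24.18979217 56.        ] [ 47.73124097 -20.09431015  56.        ]
```

To row units: 25 mm is 0.0625, -22 mm is -0.055.

```bash
echo '[{"dx":-0.05,"dy":-0.002,"aperture":0},{"dx":-0.055,"dy":-0.002,"dz":0.0075,"aperture":0},{"dx":-0.055,"dy":-0.002,"dz":0.0625,"aperture":0},{"dx":-0.055,"dy":-0.002,"dz":0.0625,"aperture":0},{"dx":-0.035,"dy":-0.002,"dz":0.0625,"aperture":0},{"dx":-0.02,"dy":-0.002,"dz":0.0625,"aperture":0},{"dx":-0.01,"dy":-0.002,"dz":0.0625,"aperture":0},{"dy":-0.002,"dz":0.0625,"aperture":0}]' | python3 jog.py; echo '[{"dx":0.01,"aperture":0},{"dx":0.02,"aperture":0},{"dx":0.03,"aperture":0},{"dx":0.0375,"aperture":0},{"dx":0.0425,"aperture":0},{"dx":0.0425,"aperture":0},{"dx":0.0425,"aperture":0}]' | python3 jog.py; echo '[{"dx":0.0025,"aperture":0},{"dx":0.005,"aperture":0},{"dx":0.005,"aperture":0}]' | python3 jog.py; python3 -c "
from w import *
from plant import arm, camrig, order, sensors
print(w2f(sensors.sense()['eef_pos']))"
```

```text
t: 3.35
eef_pos: [461.3, -322.6, 114.7]
orientation: [2.907, 1.187, 0.0]
contact_force: [-0.6, -0.6, 1.5]
width: 0.1
finger_force: 0.6
t: 4.05
eef_pos: [472.7, -310.7, 113.7]
orientation: [-2.908, -1.187, -0.0]
contact_force: [0.3, 0.7, -1.4]
width: -0.1
finger_force: 0.0
t: 4.35
eef_pos: [474.2, -309.4, 113.8]
orientation: [-2.909, -1.187, 0.0]
contact_force: [-0.6, -0.2, 0.7]
width: 0.3
finger_force: 0.1
[-10.9416433    2.21338568 113.84846884]
```

To row units: 2 mm is 0.005, 1 mm is 0.0025.

```bash
for i in 1; do echo '[{"dx":0.0025,"aperture":0},{"dx":0.005,"aperture":0},{"dx":0.005,"aperture":0}]' | python3 jog.py; done | grep -E "eef|force"; echo '[{"dx":0.0018,"aperture":0},{"dx":0.0018,"aperture":0},{"dx":0.0018,"aperture":0}]' | python3 jog.py| grep -E "eef|contact"; echo '[{"dx":0.0018,"aperture":0},{"dx":0.0018,"aperture":0},{"dx":0.0018,"aperture":0}]' | python3 jog.py| grep -E "eef|contact"
```

```text
eef_pos: [475.6, -308.0, 113.9]
contact_force: [-0.8, -0.1, -0.3]
finger_force: 0.4
eef_pos: [475.7, -308.0, 113.9]
contact_force: [-4.3, -2.7, -0.9]
eef_pos: [475.9, -307.9, 113.9]
contact_force: [-6.5, -6.0, 0.5]
```

To row units: -96 mm is -0.24, -48 mm is -0.12.

```bash
echo '[{"dx":-0.04,"aperture":0},{"dx":-0.0425,"dz":-0.12,"aperture":0},{"dx":-0.0425,"dz":-0.24,"aperture":0},{"dx":-0.0425,"dz":-0.24,"aperture":0},{"dx":-0.0425,"dz":-0.24,"aperture":0}]' | python3 jog.py
python3 - <<'E'
from plant import arm, camrig, order, sensors
import cv2,numpy as np
s=sensors.sense();c=camrig.capture("wrist")
np.savez("wrist2.npz",pos=s["eef_pos"],ori=s["orientation"],**c)
cv2.imwrite("pics/w3.png",cv2.resize(c["img"][0:260,80:380],None,fx=2,fy=2,interpolation=cv2.INTER_CUBIC)[:,:,::-1])
E
```

```text
t: 5.75
eef_pos: [464.7, -319.5, 211.6]
orientation: [2.906, 1.186, 0.004]
contact_force: [0.6, -0.3, -0.7]
width: -0.2
finger_force: 0.0
```

View pics/w3.png

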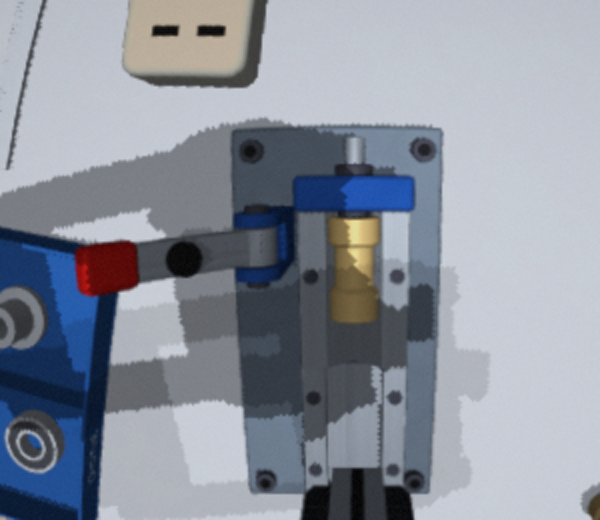

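The blank is home: its head touches the stop button at (354,215) and its foot is at (354,320). The red tab is at (107,267). Now I move to the outer side of the tab.

To row units: -116 mm is -0.29, -87 mm is -0.2175.

```bash
echo '[{"dx":0.0375,"dy":-0.0725,"aperture":0},{"dx":0.075,"dy":-0.145,"aperture":0},{"dx":0.1125,"dy":-0.2175,"aperture":0},{"dx":0.1525,"dy":-0.29,"aperture":0},{"dx":0.1525,"dy":-0.29,"aperture":0},{"dx":0.1525,"dy":-0.29,"dz":0.05,"aperture":0},{"dx":0.1525,"dy":-0.29,"dz":0.0925,"aperture":0},{"dx":0.1525,"dy":-0.29,"dz":0.0925,"aperture":0}]' | python3 jog.py; echo '[{"dy":0.02,"aperture":0},{"dy":0.0375,"aperture":0},{"dy":0.05,"aperture":0},{"dy":0.0625,"aperture":0},{"dy":0.075,"aperture":0},{"dy":0.0875,"aperture":0},{"dy":0.1,"aperture":0},{"dy":0.1125,"aperture":0}]' | python3 jog.py;python3 -c "
from w import *
from plant import arm, camrig, order, sensors
print(w2f(sensors.sense()['eef_pos']))"
```

```text
t: 6.6
eef_pos: [425.5, -193.1, 169.3]
orientation: [-2.904, -1.185, 0.006]
contact_force: [-0.1, 1.1, -0.1]
width: 0.5
finger_force: 0.0
t: 7.4
eef_pos: [459.8, -226.6, 176.2]
orientation: [2.904, 1.185, 0.006]
contact_force: [-0.4, 1.8, -0.4]
width: 0.0
finger_force: 0.1
[ 36.68521748  71.43110786 176.20062523]
```

To row units: 37 mm is 0.0925, 33 mm is 0.0825.

```bash
echo '[{"dy":0.0125,"aperture":0},{"dy":0.025,"aperture":0},{"dy":0.0375,"aperture":0},{"dy":0.05,"aperture":0},{"dy":0.0625,"aperture":0},{"dy":0.0725,"aperture":0},{"dy":0.0825,"aperture":0},{"dy":0.0925,"aperture":0}]' | python3 jog.py
python3 - <<'E'
from plant import arm, camrig, order, sensors
from w import *
s=sensors.sense();print(w2f(s["eef_pos"]))
c=camrig.capture("wrist");t=camrig.capture("side")["img"]
im=np.hstack([c["img"][:300,100:400],cv2.resize(t[140:246,230:340],(384,300))])
cv2.imwrite("pics/w4.png",im[:,:,::-1])
E
```

```text
t: 8.2
eef_pos: [484.5, -252.2, 172.9]
orientation: [2.909, 1.187, -0.0]
contact_force: [-0.2, 1.3, 0.2]
width: 0.2
finger_force: 0.0
[ 36.43295625  35.84154402 172.8891032 ]
```

View pics/w4.png

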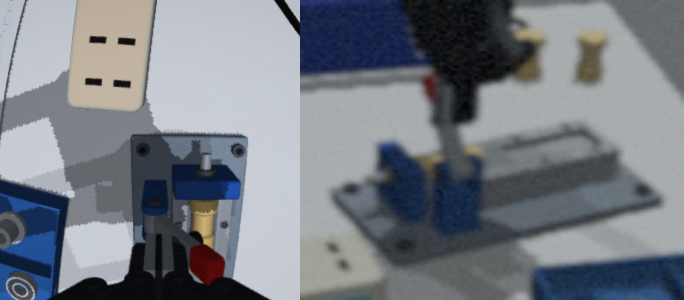

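The arm is past upright: the red tab at (207,265) leans over the V. I'll push slightly further, back away outwards and let it settle.

To row units: -60 mm is -0.15, -40 mm is -0.1.

```bash
echo '[{"dy":0.01,"aperture":0},{"dy":0.02,"aperture":0},{"dy":0.02,"aperture":0},{"dy":-0.0375,"aperture":0},{"dy":-0.1,"aperture":0},{"dy":-0.15,"dz":-0.075,"aperture":0},{"dy":-0.15,"dz":-0.15,"aperture":0},{"dy":-0.15,"dz":-0.15,"aperture":0}]' | python3 jog.py; for i in 1 2 3; do echo '[{"aperture":0},{"aperture":0},{"aperture":0},{"aperture":0},{"aperture":0},{"aperture":0},{"aperture":0},{"aperture":0}]' | python3 jog.py >/dev/null; done
python3 - <<'E'
from plant import arm, camrig, order, sensors
from w import *
s=sensors.sense();print(s["t"],w2f(s["eef_pos"]))
c=camrig.capture("wrist");t=camrig.capture("side")["img"]
im=np.hstack([c["img"][:300,100:500],cv2.resize(t[140:246,230:340],(384,300),interpolation=cv2.INTER_CUBIC)])
cv2.imwrite("pics/w5.png",im[:,:,::-1])
E
```

```text
t: 9.1
eef_pos: [443.4, -209.5, 237.8]
orientation: [2.902, 1.185, 0.008]
contact_force: [-0.1, -1.1, -0.1]
width: -0.2
finger_force: 0.0
11.5 [ 36.40838421  96.18627076 232.8976173 ]
```

View pics/w5.png

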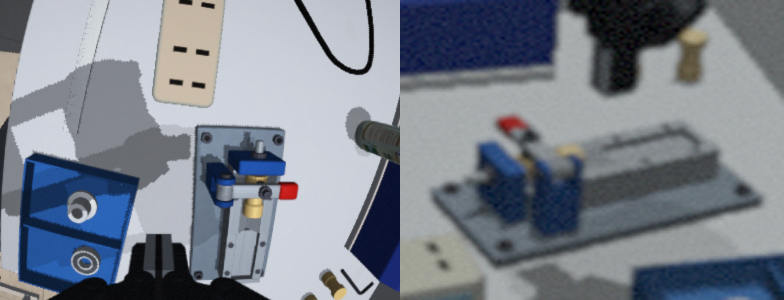

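The arm now lies across the blank, with its tab at (288,190). I'll check that it has stopped moving and that the blank is still home.

```bash
for i in 1 2; do echo '[{"aperture":0},{"aperture":0},{"aperture":0},{"aperture":0},{"aperture":0},{"aperture":0},{"aperture":0},{"aperture":0}]' | python3 jog.py >/dev/null; done
python3 - <<'E'
from plant import arm, camrig, order, sensors
from w import *
s=sensors.sense();c=camrig.capture("wrist");t=camrig.capture("side")["img"]
np.savez("wrist3.npz",pos=s["eef_pos"],ori=s["orientation"],**c)
old=cv2.imread("pics/w5.png")[:,:400,::-1].astype(int)
print(np.abs(old[140:230,290-100:410-100]-c["img"][140:230,290:410]).mean(),np.abs(old[140:230,290-100:410-100]-c["img"][140:230,290:410]).max())
a=cv2.resize(c["img"][120:240,290:410],(480,480),interpolation=cv2.INTER_CUBIC);b=cv2.resize(t[175:225,245:290],(320,480),interpolation=cv2.INTER_CUBIC)
cv2.imwrite("pics/w6.png",np.hstack([a,b])[:,:,::-1])
E
```

```text
1.187253086419753 11
```

View pics/w6.png

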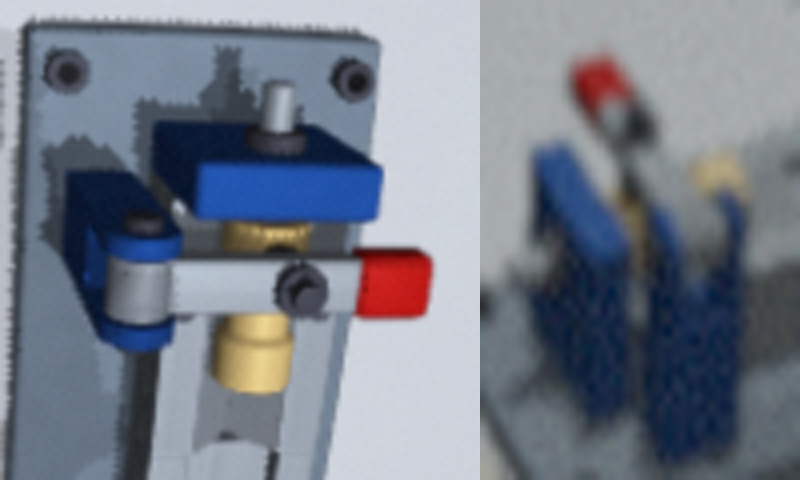

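The scene is static. The arm rests across the blank with its tab end at (431,283), and the head sits under the bracket at the stop. One numeric check that the arm is level and the foot is where it should be, then hand in.

Run:
```python
from w import *
f="wrist3.npz"
g=lambda u,v,z:wpx((290+u/4,120+v/4),z,f).round(1)
print("tab end (y~-32)",g(431,283,62),"foot top (x~3)",g(252,388,47),g(252,388,51),"bracket front top",g(198,170,56),g(382,168,56))
from plant import arm, camrig, order, sensors
print(sensors.sense()["t"],order.hand_in())
```

```text
tab end (y~-32) [ 35.  -33.4  62. ] foot top (x~3) [ 2.5  3.3 47. ] [ 4.3  4.8 51. ] bracket front top [59.2 24.9 56. ] [ 60.6 -19.5  56. ]
the job is handed in; nothing more can be done
13.3 None
```

The job is handed in, after 13.3 s of the allowed 48: the blank lies in the V with its head against the stop (foot measured at fixture x about 3 mm), the hold-down is closed with its pad resting on the blank, and the robot only touched the blank and the hold-down arm.

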